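# Swipe the shaker's touch bar up to the limit pointer

### The arm

A 6-joint arm with a two-finger parallel gripper is mounted at the origin on the work surface. World frame = base frame: x ahead of the robot, y to its left, z up, the work surface at z = 0. Lengths are in m, angles in degrees, forces in N, time in s.
With the tool pointing down it reaches from about 0.375 to 0.9 m from the base axis. Payload 3.1 kg.
Tool frame: the origin (TCP) lies between the finger pads, 19 mm behind the fingertips; this is the grasp point; z points along the fingers, y is the line along which they close (so a half turn about z gives the same grasp; the last joint's range is limited). The gripper opens to 87 mm and grips with 3 to 60 N. Pads are 19 mm wide; open, the fingers measure 117 mm over their backs; the gripper's body (75 mm by 190 mm) begins 51 mm behind the grasp point.
Start: joints at [-85.629, 30.224, 82.088, -0, 67.689, -10.227], TCP at [0.158, -0.605, 0.241] pointing down, gripper open.
Joint ranges: [-176.69, 176.69], [-43.24, 126.21], [12.49, 139.97], [-82, 262], [0, 151.66], [-163.58, 163.58]. Speed limits (degrees/s): [159.86, 159.86, 180, 180, 180, 180].

### API

Orientations are given as a 3x3 rotation matrix whose columns are the frame's x, y, z axes.
In Python, from rig import bot, viewer, ticket gives the robot as it stands.
- The arm moves only by the tool servo_tool, never from a script. Its argument "targets" is a list of rows, each an object with "offset": the shift along the tool's x, y, z in m, a list of three; "dr": the turn, a rotation vector about the tool's x, y, z in degrees, a list of three. In form: [{"offset": [x, y, z], "dr": [ax, ay, az]}, ...]. A call has 1 to 20 rows; each row is the pose to reach, as a shift and turn from the pose commanded when the call began, along the tool's axes at that moment; what a row does not reach only later rows make up. A row lasts 1/12 s, in which the tool goes at most 41.7 mm and 7.16 degrees, less where a joint would pass 70% of its speed; a pose out of reach is approached as far as the arm can. A call with a gripper value outside its range is refused whole. "gripper" is the gripper command: -1 is fully open, 1 is shut, values between are in proportion, set as the call begins (left out, the last holds). The fingers move at their own pace and stop on an object; the grip force is fixed at half the most. Time passes only in rows, so rows that repeat a pose let the fingers close. It gives the time, the measured TCP pose, the force, the opening and the grip force at its end, in the units of the state.
- bot.read_state(): the state, without advancing time (a new reading comes with each control period).
- viewer.capture(name): name is "scene" or "side" or "wrist"; returns a dict with "color" (384x512x3 uint8, red, green, blue), "camera_matrix" (3x3 intrinsics, pixels), "k1" (the pictures are not rectified: a ray, as slopes to the right and down, at radius r is drawn at 1 + k1 r^2 times it, then the intrinsics apply), "R" (3x3) and "t" (3): a world point X has camera coordinates R X + t. Camera axes: x right, y down, z forward; pixel columns grow to the right and rows downward; lengths in m; the calibration is good to about 2 mm. A picture is of the moment at which its call begins. There is no depth.
- ticket.hand_in(): hands the job in; it is judged then, once.
The state is a dict: "time_s": time; "joint_positions": joint angles; "qvel": joint speeds; "tau": joint torques, N m; "position": TCP position; "tcp_rot": TCP orientation; "force": force on the tool from outside, world axes, zero at the start; "moment": the same for the moment, N m; "opening": opening from 0.0 (shut) to 1.0 (fully open); "grasp_force": force on a finger pad.
Only numpy, scipy, OpenCV 4.12 (cv2) and the standard library are available. Lean on these libraries where they do the work, as an engineer would, in place of code of your own. Each camera call takes 0.05 s, during which the arm holds its last target. There are 200 camera calls.

### The job

Set the shaker's speed by hand: with the fingers shut and pointing straight down, touch the curved bar on top of the shaker at its narrow end and run the fingertips along it, lightly pressing it down all the way, to the place the pointer shows, no further, and finish there, still holding the bar lightly pressed. Do not turn the pointer, push the shaker about or lift it, and leave the other things on the bench as they stand.

Things in the scene. Friction and masses are not known exactly. Their poses are not given: they have to be found in the camera images.
- shaker: Loose 3 kg shaker: blue box, white top panel 52 mm above the bench. Origin on the bench under the axis of its round platform (88 mm across, top 90 mm up, a jar on it); the box runs x -150 mm (front, facing the robot at yaw 0) to +120, y -150 to +150; z up. Yaw within 20 deg of 0.
- touch_bar: Grey flat-topped stiff bar on the panel's front part, an arc of 110 mm radius about the platform's axis; sinks straight down wherever pressed. Origin: on that axis, level with the bar's top (64 mm up, 12 over the panel); axes as the shaker's. Centre line at angle a: (-110 cos a, -110 sin a, 0) mm, from a = -75 deg (left, +y; 14 mm wide) to +75 (right; 36 mm wide).
- bar_press (a joint): How far the touch bar is pressed down, m: 0 released, 0.008 at its stop. A spring of 0.8 N/mm lifts it: about 2.5 N at 3 mm, 6.5 N at 8 mm, then it is rigid. It counts as pressed beyond about 1 mm; more than 15 N is too hard.
- bar_start (a point): Point on the centre line of the bar's top near its narrow end (a = -67 deg, 15 mm from the end): the swipe begins here.
- bar_a (a point): Point on the bar's top centre line at a = -45 deg, on the way.
- bar_b (a point): Point on the bar's top centre line at a = -23 deg, on the way.
- bar_c (a point): Point on the bar's top centre line at a = -1 deg, on the way.
- pointer (a joint): Angle a of the dark steel limit pointer, rad, on the same scale as the bar's a: 0 towards the shaker's front (-x), growing to the right (-y; anticlockwise from above). It lies on the white panel (4 mm high), from the disc under the platform out to 87 mm from the axis, just short of the bar. Set between 0.6 and 1.1; turns if pushed.
- pointer_mark (a point): The place the pointer shows: on the bar's centre line (110 mm from the axis) in line with the pointer, at the unpressed bar's top. The swipe ends here. Its axes turn with the pointer: -x outward, -y onward along the bar. Where the fingers are is judged, from above, by the middle between the finger pads (TCP).
- before_mark (a point): Point on the bar's top centre line 18 deg (35 mm) before pointer_mark, on the way.
- jar: Sample jar with red lid, 48 mm across, 45 mm high, loose on the shaker's platform. Origin under its base. Leave it.
- vial: Small glass vial, 26 mm across, 45 mm high, loose on the shaker's back left corner. Leave it.
- weight: Brass weight, 28 mm across, 22 mm high, loose on the shaker's back right corner. Leave it.
- cup1: Specimen jar with red lid, 60 mm across, 70 mm high, right of the shaker. Leave it.
- cup2: Another such specimen jar, right of the shaker. Leave it.
- amber1: Amber bottle with red cap, 92 mm across, 220 mm high, left or right of the shaker. Leave it.
- amber2: Amber bottle with blue cap, 92 mm across, 220 mm high, left or right of the shaker. Leave it.
- marker: Marker pen, 135 x 12 x 12 mm, lying left of the shaker. Leave it.

How it is judged (in metres and radians):
On the way, in this order (a step that is already met when the one before it is completed fails the run):
1. the fingertips press the bar at its narrow end (horizontal distance between the grasp point and bar_start below 0.015 m and value of joint bar_press above 0.0007 m and contact force between the fingers and touch_bar above 0.1 N), for 0.15 s.
2. they press it about a fifth of the way along (horizontal distance between the grasp point and bar_a below 0.015 m and value of joint bar_press above 0.0007 m and contact force between the fingers and touch_bar above 0.1 N), for 0.05 s.
3. they press it about a third of the way along (horizontal distance between the grasp point and bar_b below 0.015 m and value of joint bar_press above 0.0007 m and contact force between the fingers and touch_bar above 0.1 N), for 0.05 s.
4. they press it about half way along (horizontal distance between the grasp point and bar_c below 0.015 m and value of joint bar_press above 0.0007 m and contact force between the fingers and touch_bar above 0.1 N), for 0.05 s.
5. they press it shortly before the pointer (horizontal distance between the grasp point and before_mark below 0.015 m and value of joint bar_press above 0.0007 m and contact force between the fingers and touch_bar above 0.1 N), for 0.05 s.
6. they press it where the pointer shows (horizontal distance between the grasp point and pointer_mark below 0.015 m and value of joint bar_press above 0.0007 m and contact force between the fingers and touch_bar above 0.1 N), for 0.1 s.
At the end, for the whole second after the job is handed in: The fingertips rest on the bar, the middle between the pads within 13 mm (seen from above) of the place the pointer shows, the bar pressed at least 0.7 mm by 0.3 to 12 N; the pointer and the shaker are within 12 mm, and the other things within 15 mm, of where they stood (horizontal distance between the grasp point and pointer_mark below 0.013 m and value of joint bar_press above 0.0007 m and contact force between the fingers and touch_bar between 0.3 and 12 N and distance of each of pointer_mark, shaker from where it was at the start of the episode below 0.012 m and height (world z) of shaker below 0.006 m and distance of each of jar, vial, weight, cup1, cup2, amber1, amber2, marker from where it was at the start of the episode below 0.015 m); the arm keeps its last pose, push and grip.
It fails at once if the bar is pressed harder than 15 N (contact force between the fingers and touch_bar above 15 N).
It fails at once if the bar is pressed more than 20 mm beyond the pointer's place (y of the grasp point in the frame of pointer_mark below -0.02 m and value of joint bar_press above 0.0007 m and contact force between the fingers and touch_bar above 0.1 N).
It fails at once if the pointer is turned (its mark moves 12 mm) (distance of pointer_mark from where it was at the start of the episode above 0.012 m).
It fails at once if the shaker is pushed 12 mm, lifted or tipped (distance of shaker from where it was at the start of the episode above 0.012 m or height (world z) of shaker above 0.006 m or angle between shaker's own z axis and vertical above 0.06 rad).
It fails at once if another thing is moved 15 mm, lifted or knocked over (distance of any of jar, vial, weight, cup1, cup2, amber1, amber2, marker from where it was at the start of the episode above 0.015 m or angle between any of jar, vial, weight, cup1, cup2, amber1, amber2, marker's own z axis and vertical above 0.3 rad).
It also fails if it takes over 42 s, if anything falls off the work surface, if the arm or the gripper's body presses on something with over 40 N, if the wrist force passes 120 N, or if a joint passes its speed limit or range.

## Working session

There is one attempt and no reset: what is moved stays moved. The work goes in short steps, Python scripts to look and compute and a tool call to move; the robot and the scene stay as the last step left them, time stands still between calls to the robot, and variables do not carry over. Pictures are saved under pics/ and viewed, at most 10 in all, crops included, and the job is handed in when it is done.

Besides the shell and the picture viewer there is one more tool, called after "Call:" as name([rows], argument=value, ...), one row to a line, values as JSON. servo_tool: Moves the arm, as the interface text tells. Its arguments: {"type":"object","properties":{"targets":{"type":"array"},"gripper":{"type":"number"}},"required":["targets"]}

```bash
mkdir -p pics; ls; python3 - <<'E'
from rig import bot,viewer
import cv2,pickle
s=bot.read_state();print(s['time_s'],s['position'],s['tcp_rot'],s['opening'],s['force'])
d={}
for n in("scene","side","wrist"):
    c=viewer.capture(n);d[n]=c;cv2.imwrite(f"pics/{n}0.png",c['color'][:,:,::-1])
    print(n,c['camera_matrix'],c['k1'],-c['R'].T@c['t'])
pickle.dump(d,open('d0.pkl','wb'))
E
```

```text
pics
0.0 [ 0.15748782 -0.60409838  0.24025889] [[ 9.67712243e-01  2.52057488e-01 -1.96417162e-04]
 [ 2.52057298e-01 -9.67709794e-01  2.20738680e-03]
 [ 3.66313559e-04 -2.18562361e-03 -9.99997544e-01]] 1.0009730944225521 [-0.42124332 -0.31037372 -0.05738816]
scene [[386.15564921   0.         250.16717235]
 [  0.         386.15564921 192.44144237]
 [  0.           0.           1.        ]] -0.126763496819884 [1.24993961 0.14321161 0.94677268]
side [[364.45971616   0.         260.84759573]
 [  0.         364.45971616 195.72181672]
 [  0.           0.           1.        ]] -0.016069171545117052 [0.44243511 0.79929783 0.65946803]
wrist [[299.75448562   0.         259.84457418]
 [  0.         299.75448562 195.62026421]
 [  0.           0.           1.        ]] -0.03225626230031269 [ 0.22831942 -0.5844537   0.38323882]
```

View pics/scene0.png

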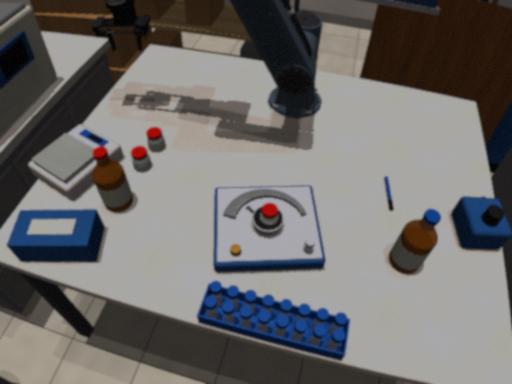

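View pics/side0.png

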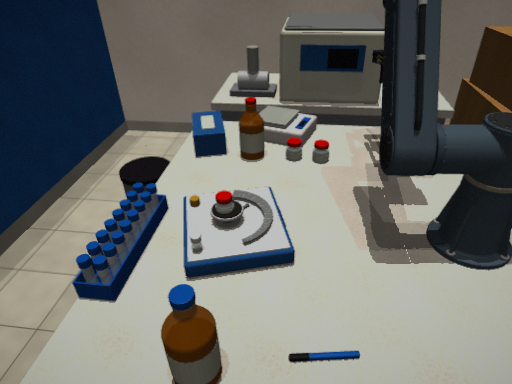

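The scene view shows the shaker at about (268,225) px with its bar at (225–305, 190–215). The narrow end is on the image right (+y) and the pointer is near (250,210). The side view shows the shaker at (235,228). The path to it over the bar is clear.

```bash
cat > h.py <<'E'
import numpy as np,cv2
def cast(c,uv,z):
    uv=np.asarray(uv,float).reshape(-1,1,2)
    n=cv2.undistortPoints(uv,c['camera_matrix'],np.array([c['k1'],0,0,0.])).reshape(-1,2)
    d=np.c_[n,np.ones(len(n))]@c['R']; o=-c['R'].T@c['t']
    return o+d*((z-o[2])/d[:,2])[:,None]
def proj(c,X):
    return cv2.projectPoints(np.asarray(X,float).reshape(-1,3),cv2.Rodrigues(c['R'])[0],c['t'],c['camera_matrix'],np.array([c['k1'],0,0,0.]))[0].reshape(-1,2)
E
python3 - <<'E'
import pickle,cv2,numpy as np
from h import *
d=pickle.load(open('d0.pkl','rb'))
for n,(x0,y0,x1,y1) in dict(scene=(205,178,335,278),side=(170,180,300,280)).items():
    im=d[n]['color'];hsv=cv2.cvtColor(im,cv2.COLOR_RGB2HSV)
    # blue box contour
    m=cv2.inRange(hsv,(100,130,30),(125,255,255));M=np.zeros_like(m);M[y0:y1,x0:x1]=m[y0:y1,x0:x1]
    k,_=cv2.findContours(M,cv2.RETR_EXTERNAL,cv2.CHAIN_APPROX_NONE);k=max(k,key=cv2.contourArea)
    F=np.zeros_like(m);cv2.drawContours(F,[k],-1,255,-1)
    ins=(F>0)&(M==0); ins=cv2.morphologyEx(ins.astype('u1')*255,cv2.MORPH_OPEN,np.ones((3,3)))
    kk,_=cv2.findContours(ins,cv2.RETR_EXTERNAL,cv2.CHAIN_APPROX_NONE);kk=max(kk,key=cv2.contourArea)
    h=cv2.convexHull(kk); q=cv2.approxPolyDP(h,5,True).reshape(-1,2)
    X=cast(d[n],q,.052);print(n,q.tolist(),X[:,:2].round(4).tolist(),np.linalg.norm(X-np.roll(X,-1,0),axis=1).round(3),X[:,:2].mean(0))
    c=im[y0:y1,x0:x1];cv2.imwrite(f'pics/{n}c.png',cv2.resize(c[:,:,::-1],None,fx=6,fy=6,interpolation=cv2.INTER_CUBIC)[:600])
E
```

```text
Traceback (most recent call last):
ValueError: max() iterable argument is empty
```

```bash
python3 - <<'E'
import pickle,cv2,numpy as np
d=pickle.load(open('d0.pkl','rb'))
for n,(x0,y0,x1,y1) in dict(scene=(205,178,335,278),side=(170,180,300,280)).items():
    c=d[n]['color'][y0:y1,x0:x1];cv2.imwrite(f'pics/{n}c.png',cv2.resize(c[:,:,::-1],None,fx=6,fy=6,interpolation=cv2.INTER_CUBIC))
E
```

```text
(no output)
```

View pics/scenec.png

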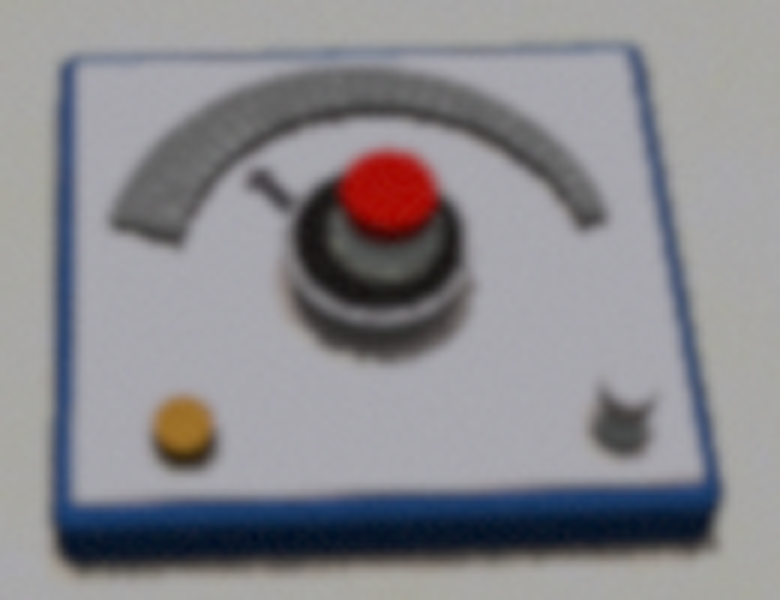

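View pics/sidec.png

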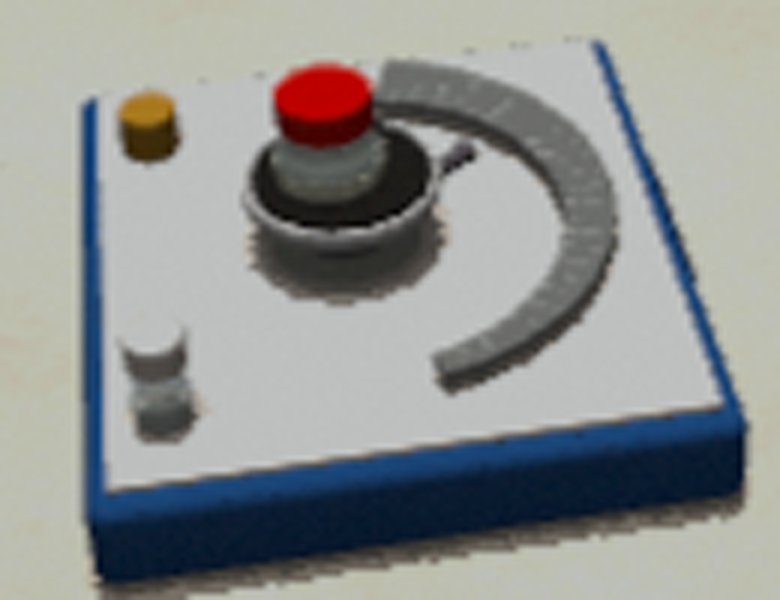

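Both crops are clear. In the scene crop the box-top corners are at about (62,58), (638,45), (715,490) and (62,510), with the pointer from (258,178) to (292,208). In the side crop the corners are at (85,100), (600,42), (740,412) and (95,505), with the pointer tip at (470,150).

```bash
python3 - <<'E'
import pickle
from h import *
d=pickle.load(open('d0.pkl','rb'))
f=lambda p,o:(np.array(p)+.5)/6-.5+np.array(o)
S=dict(scene=((205,178),[(62,58),(638,45),(715,490),(62,510)],[(262,180),(292,208)],[(112,222),(180,238),(586,228),(605,215)]),
 side=((170,180),[(600,42),(740,412),(95,505),(85,100)],[(472,150),(442,170)],[(383,65),(378,100),(440,370),(437,357)]))
L=np.array([[-.15,-.15],[-.15,.15],[.12,.15],[.12,-.15]])
for n,(o,q,p,b) in S.items():
    c=d[n];X=cast(c,f(q,o),.052)[:,:2]
    print(n,X.round(3).tolist(),np.linalg.norm(X-np.roll(X,-1,0),axis=1).round(3))
    A=X-X.mean(0);B=L-L.mean(0)
    th=np.arctan2((B[:,0]*A[:,1]-B[:,1]*A[:,0]).sum(),(A*B).sum())
    R=np.array([[np.cos(th),-np.sin(th)],[np.sin(th),np.cos(th)]]);t=X.mean(0)-R@L.mean(0)
    print('origin',t.round(4),'yaw',np.degrees(th).round(2))
    # bar circle fit from gray mask at z .064
    im=c['color'];hsv=cv2.cvtColor(im,cv2.COLOR_RGB2HSV)
    v,u=np.mgrid[0:384,0:512];P=cast(c,np.c_[u.ravel(),v.ravel()],.064)[:,:2]
    l=(P-t)@R;r=np.hypot(*l.T);a=np.degrees(np.arctan2(-l[:,1],-l[:,0]))
    H=hsv.reshape(-1,3);m=(r>80)&(r<.14)&(r>.09) if 0 else (r<.14)&(r>.088)&(abs(a)<72)&(H[:,2]<150)&(H[:,1]<60)
    for a0 in range(-70,71,20):
        k=m&(abs(a-a0)<5)
        if k.sum():print(a0,k.sum(),r[k].mean().round(4),np.percentile(r[k],[3,97]).round(4))
    for z,pp in((.056,p),(.064,b)):
        l=(cast(c,f(pp,o),z)[:,:2]-t)@R
        print(z,'r',np.hypot(*l.T).round(4),'a',np.degrees(np.arctan2(-l[:,1],-l[:,0])).round(1),'l',l.round(4).tolist())
E
```

```text
scene [[0.551, -0.142], [0.462, 0.137], [0.708, 0.214], [0.795, -0.06]] [0.293 0.258 0.287 0.257]
origin [0.643  0.0417] yaw 17.78
-70 30 0.1081 [0.0976 0.1181]
-50 50 0.1078 [0.0945 0.1201]
-30 52 0.1078 [0.0926 0.1216]
-10 62 0.111 [0.0924 0.1353]
10 73 0.1113 [0.0893 0.138 ]
30 67 0.1082 [0.0897 0.1259]
50 73 0.1091 [0.089  0.1271]
70 53 0.1096 [0.0901 0.1276]
0.056 r [0.0782 0.0563] a [39.  39.2] l [[-0.0608, -0.0492], [-0.0437, -0.0356]]
0.064 r [0.1252 0.092  0.1042 0.1157] a [ 75.1  76.1 -78.1 -75.6] l [[-0.0323, -0.121], [-0.0221, -0.0893], [-0.0216, 0.102], [-0.0288, 0.112]]
side [[0.548, -0.13], [0.461, 0.138], [0.706, 0.219], [0.795, -0.051]] [0.281 0.258 0.284 0.259]
origin [0.6418 0.0485] yaw 17.97
-70 39 0.1106 [0.0984 0.1222]
-50 52 0.1102 [0.0976 0.1216]
-30 43 0.1101 [0.0988 0.1207]
-10 42 0.1091 [0.0964 0.1199]
10 50 0.1081 [0.0918 0.1225]
30 54 0.1081 [0.0889 0.1255]
50 54 0.1107 [0.0906 0.129 ]
70 43 0.1117 [0.0901 0.1321]
0.056 r [0.0857 0.065 ] a [40.3 40.9] l [[-0.0653, -0.0554], [-0.0491, -0.0426]]
0.064 r [0.1283 0.0979 0.108  0.1001] a [ 75.6  74.7 -75.3 -74.2] l [[-0.0319, -0.1243], [-0.0258, -0.0945], [-0.0273, 0.1045], [-0.0273, 0.0963]]
```

```bash
python3 - <<'E'
import pickle
from h import *
from rig import bot
d=pickle.load(open('d0.pkl','rb'))
for n,z,uv in(('scene',.225,(101,153)),('scene',.215,(431,217)),('side',.215,(181,297)),('side',.22,(251,103)),('scene',.07,(154,131)),('scene',.07,(140,151))):
    print(n,uv,cast(d[n],uv,z).round(3))
s=bot.read_state();T=s['tcp_rot'];w=d['wrist']
print('cam in tool',T.T@(-w['R'].T@w['t']-s['position']),'axes',(T.T@w['R'].T).round(3))
p=np.array([.50,.05,.30])
print('to hover',T.T@(p-s['position']))
E
```

```text
scene (101, 153) [[ 0.657 -0.418  0.225]]
scene (431, 217) [[0.623 0.439 0.215]]
side (181, 297) [[0.621 0.445 0.215]]
side (251, 103) [[ 0.639 -0.385  0.22 ]]
scene (154, 131) [[ 0.386 -0.415  0.07 ]]
scene (140, 151) [[ 0.487 -0.418  0.07 ]]
cam in tool [ 0.07353335 -0.0015594  -0.14273263] axes [[-0.001 -0.963 -0.269]
 [ 1.    -0.001 -0.001]
 [ 0.    -0.269  0.963]]
to hover [ 0.496372   -0.54688145 -0.05846   ]
```

Call:
servo_tool([
  {"offset":[0.02,-0.025,-0.03],"dr":[0,0,0]},
  {"offset":[0.05,-0.055,-0.058],"dr":[0,0,0]},
  {"offset":[0.496,-0.547,-0.058],"dr":[0,0,0]},
  {"offset":[0.496,-0.547,-0.058],"dr":[0,0,0]},
  {"offset":[0.496,-0.547,-0.058],"dr":[0,0,0]},
  {"offset":[0.496,-0.547,-0.058],"dr":[0,0,0]},
  {"offset":[0.496,-0.547,-0.058],"dr":[0,0,0]},
  {"offset":[0.496,-0.547,-0.058],"dr":[0,0,0]},
  {"offset":[0.496,-0.547,-0.058],"dr":[0,0,0]},
  {"offset":[0.496,-0.547,-0.058],"dr":[0,0,0]},
  {"offset":[0.496,-0.547,-0.058],"dr":[0,0,0]},
  {"offset":[0.496,-0.547,-0.058],"dr":[0,0,0]},
  {"offset":[0.496,-0.547,-0.058],"dr":[0,0,0]},
  {"offset":[0.496,-0.547,-0.058],"dr":[0,0,0]},
  {"offset":[0.496,-0.547,-0.058],"dr":[0,0,0]},
  {"offset":[0.496,-0.547,-0.058],"dr":[0,0,0]},
  {"offset":[0.496,-0.547,-0.058],"dr":[0,0,0]},
  {"offset":[0.496,-0.547,-0.058],"dr":[0,0,0]},
  {"offset":[0.496,-0.547,-0.058],"dr":[0,0,0]},
  {"offset":[0.496,-0.547,-0.058],"dr":[0,0,0]},
], gripper=1)

```text
time_s: 1.82
position: [0.5003, 0.0518, 0.299]
tcp_rot: [[0.966, 0.257, -0.0], [0.257, -0.966, 0.0], [0.0, -0.0, -1.0]]
force: [-0.4, -0.6, 0.2]
opening: 0.007
grasp_force: 0.0
```

```bash
python3 - <<'E'
from rig import bot,viewer
import cv2,pickle
s=bot.read_state();print(s['time_s'],s['position'],s['tcp_rot'],s['opening'],s['force'],s['joint_positions'],s['qvel'])
c=viewer.capture("wrist");pickle.dump((s,c),open('w1.pkl','wb'))
cv2.imwrite("pics/w1.png",cv2.resize(c['color'][:,:,::-1],(800,600)))
E
```

```text
1.8167 [0.5002616  0.05184785 0.29895379] [[ 9.66454694e-01  2.56837155e-01 -2.64064409e-05]
 [ 2.56837156e-01 -9.66454685e-01  1.30799158e-04]
 [ 8.07345511e-06 -1.33193615e-04 -9.99999991e-01]] 0.006821679268110137 [-0.38435127 -0.61626708  0.1988838 ] [-6.83740411e+00  1.67394224e+01  9.50895477e+01  7.82151461e-03
  6.81734246e+01  6.82772151e+01] [-3.93885562 -1.12089089  2.47901881 -1.73861646  0.42720069 -1.42534078]
```

View pics/w1.png

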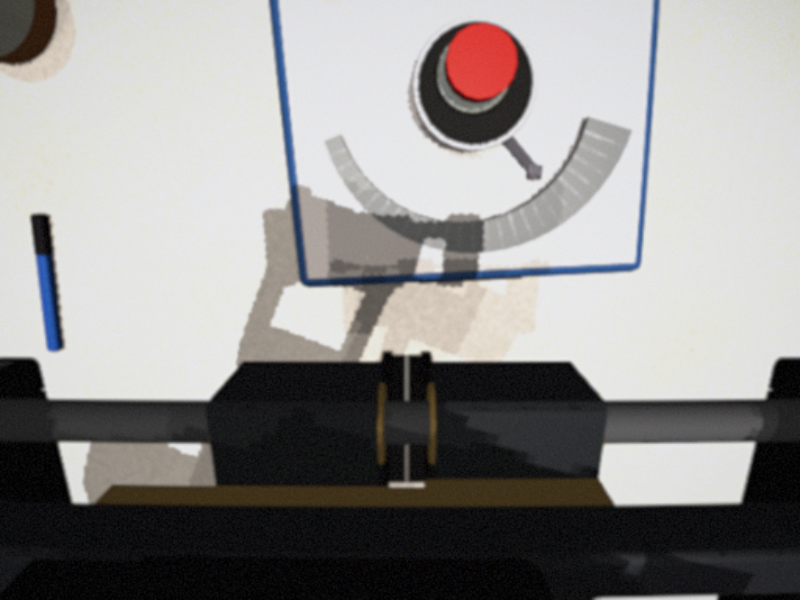

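The wrist view shows the bar arc from its narrow end at (333,139) to its wide end at (608,125). The pointer runs (512,142)→(535,178), the front box corners are at (304,284) and (637,268), and the platform is centred near (475,86).

```bash
python3 - <<'E'
import pickle
from h import *
s,c=pickle.load(open('w1.pkl','rb'))
f=lambda p:(np.array(p,float)+.5)*.64-.5
cn=cast(c,f([(304,284),(637,268)]),.052)[:,:2];e=cn[1]-cn[0]
yaw=np.arctan2(e[0],-e[1]);print('corners',cn.round(4),np.linalg.norm(e),'yaw',np.degrees(yaw))
print('platform',cast(c,f((475,86)),.09))
be=cast(c,f([(587,119),(630,130),(326,142),(340,136)]),.064)[:,:2];print('bar ends',be.round(4))
p=cast(c,f([(512,142),(535,176)]),.056)[:,:2];print('pointer',p.round(4))
# circle fit through bar edge: gray mask
from scipy.optimize import least_squares
hsv=cv2.cvtColor(c['color'],cv2.COLOR_RGB2HSV);v,u=np.mgrid[0:384,0:512]
P=cast(c,np.c_[u.ravel(),v.ravel()],.064)[:,:2]
mid=cn.mean(0);R=np.array([[np.cos(yaw),-np.sin(yaw)],[np.sin(yaw),np.cos(yaw)]])
t=mid+R@[.15,0];H=hsv.reshape(-1,3)
for it in range(4):
    l=(P-t)@R;r=np.hypot(*l.T);a=np.degrees(np.arctan2(-l[:,1],-l[:,0]))
    m=(r>.092)&(r<.134)&((abs(a-50)<25)|(abs(a+55)<20))&(H[:,2]<185)&(H[:,1]<70)
    pts=[]
    for a0 in np.arange(-72,74,4):
        k=m&(abs(a-a0)<2)
        if k.sum()>5: pts.append((P[k].min(0)*0+np.median(P[k],0)))
    pts=np.array(pts)
    t=least_squares(lambda q:np.hypot(*(pts-q).T)-.11,t).x
print('circle centre',t.round(4),'rms',np.std(np.hypot(*(pts-t).T)-.11),len(pts))
for nm,Q in(('ends',be),('ptr',p)):
    l=(Q-t)@R;print(nm,'r',np.hypot(*l.T).round(4),'a',np.degrees(np.arctan2(-l[:,1],-l[:,0])).round(1))
w=p[1]-p[0];lw=w@R;print('ptr dir a',np.degrees(np.arctan2(-lw[1],-lw[0])))
E
```

```text
corners [[ 0.4621  0.1339]
 [ 0.5484 -0.1369]] 0.284220242106349 yaw 17.67654719951435
platform [[0.64141332 0.04160075 0.09      ]]
bar ends [[ 0.6468 -0.0498]
 [ 0.6481 -0.0846]
 [ 0.5793  0.1381]
 [ 0.5862  0.1287]]
pointer [[ 0.6168 -0.0012]
 [ 0.597  -0.027 ]]
circle centre [0.6355 0.0435] rms 0.004787088229066621 22
ends r [0.0939 0.1287 0.1101 0.0984] a [ 79.2  78.  -77.  -77.7]
ptr r [0.0484 0.0802] a [49.6 43.7]
ptr dir a 34.820800649777915
```

Call:
servo_tool([
  {"offset":[0.044,-0.028,0.03],"dr":[0,0,7]},
  {"offset":[0.087,-0.055,0.06],"dr":[0,0,14]},
  {"offset":[0.087,-0.055,0.1],"dr":[0,0,21]},
  {"offset":[0.087,-0.055,0.13],"dr":[0,0,28]},
  {"offset":[0.087,-0.055,0.16],"dr":[0,0,35]},
  {"offset":[0.087,-0.055,0.18],"dr":[0,0,35]},
  {"offset":[0.087,-0.055,0.19],"dr":[0,0,35]},
  {"offset":[0.087,-0.055,0.19],"dr":[0,0,35]},
  {"offset":[0.087,-0.055,0.19],"dr":[0,0,35]},
  {"offset":[0.087,-0.055,0.19],"dr":[0,0,35]},
])

```text
time_s: 2.7
position: [0.5714, 0.1238, 0.1112]
tcp_rot: [[0.937, -0.35, 0.004], [-0.35, -0.937, -0.0], [0.003, -0.001, -1.0]]
force: [-0.2, -0.4, 0.9]
opening: 0.007
grasp_force: 0.0
```

```bash
python3 - <<'E'
from rig import bot,viewer
import cv2,pickle,numpy as np
s=bot.read_state();print(s['time_s'],s['position'],s['tcp_rot'].round(4),s['force'],np.abs(s['qvel']).max())
a=viewer.capture("side");b=viewer.capture("wrist");pickle.dump((s,a,b),open('w2.pkl','wb'))
A=cv2.resize(a['color'][180:300,160:320,::-1],(800,600),interpolation=cv2.INTER_CUBIC);cv2.imwrite("pics/s2.png",A)
cv2.imwrite("pics/w2.png",cv2.resize(b['color'][:,:,::-1],(800,600)))
E
```

```text
2.7 [0.57136287 0.12377906 0.11116427] [[ 0.9369 -0.3496  0.0036]
 [-0.3496 -0.9369 -0.    ]
 [ 0.0034 -0.0012 -1.    ]] [-0.18869373 -0.40624463  0.89052075] 0.7522970580604711
```

View pics/w2.png

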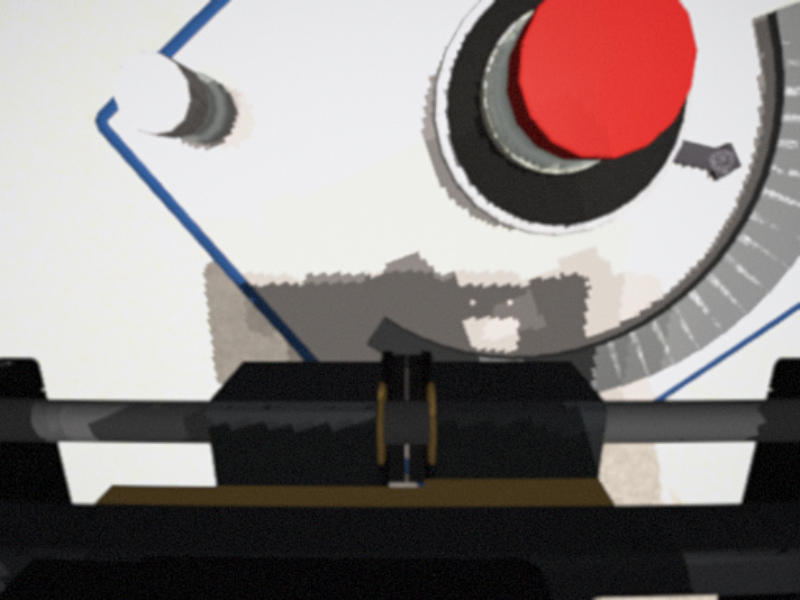

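View pics/s2.png

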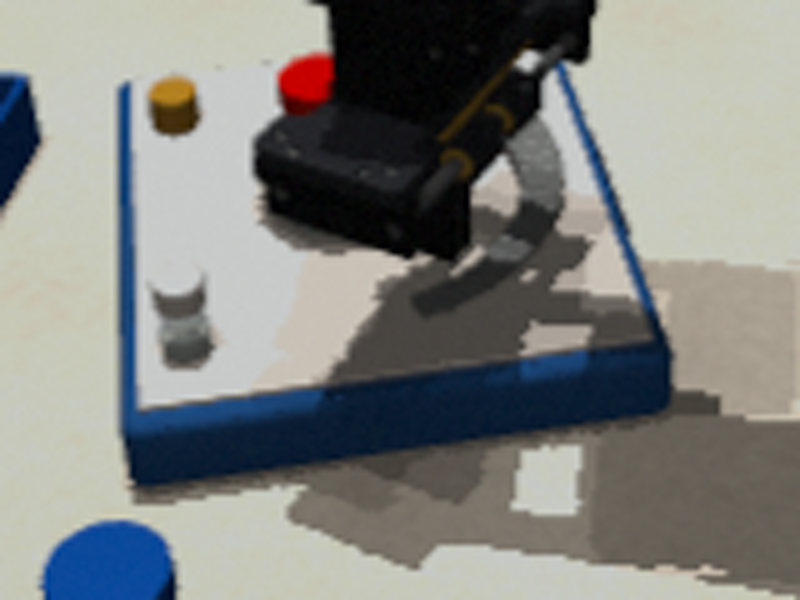

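The close wrist view shows the narrow end between (385,318) and (368,342), and the pointer from (678,155) to (738,158). Next I recheck the bar centre and the pointer angle from these.

```bash
python3 - <<'E'
import pickle
from h import *
s,a,c=pickle.load(open('w2.pkl','rb'))
f=lambda p:(np.array(p,float)+.5)*.64-.5
y=np.radians(17.8);R=np.array([[np.cos(y),-np.sin(y)],[np.sin(y),np.cos(y)]])
be=cast(c,f([(385,318),(368,342),(777,13)]),.064)[:,:2]
p=cast(c,f([(678,153),(738,158)]),.056)[:,:2]
print(be.round(4),p.round(4))
t=np.array([.642,.044])
for Q in(be,p):
    l=(Q-t)@R;print('r',np.hypot(*l.T).round(4),'a',np.degrees(np.arctan2(-l[:,1],-l[:,0])).round(1))
tip=s['position']+s['tcp_rot'][:,2]*.019
print('tip proj (800px)',((proj(c,tip)+.5)/.64-.5))
print('platform bottom rim px check', cast(c,f([(560,235),(437,100)]),.09)[:,:2]-t)
E
```

```text
[[ 0.5886  0.1288]
 [ 0.5811  0.1396]
 [ 0.6479 -0.0498]] [[ 0.6103 -0.0075]
 [ 0.5998 -0.0309]]
r [0.1002 0.1133 0.094 ] a [-75.6 -75.3  75.8]
r [0.0605 0.086 ] a [40.6 42.8]
tip proj (800px) [[410.66654312 376.35363603]]
platform bottom rim px check [[-0.03954924  0.0123137 ]
 [ 0.01704125  0.03806442]]
```

Call:
servo_tool([
  {"offset":[0,0,0.01],"dr":[0,0,0]},
  {"offset":[0,0,0.018],"dr":[0,0,0]},
  {"offset":[0,0,0.022],"dr":[0,0,0]},
  {"offset":[0,0,0.024],"dr":[0,0,0]},
  {"offset":[0,0,0.024],"dr":[0,0,0]},
  {"offset":[0,0,0.024],"dr":[0,0,0]},
])

```text
time_s: 3.3
position: [0.5699, 0.1248, 0.0849]
tcp_rot: [[0.937, -0.348, -0.001], [-0.348, -0.937, -0.0], [-0.001, 0.0, -1.0]]
force: [0.4, -0.1, -0.1]
opening: -0.0
grasp_force: 0.0
```

```bash
python3 - <<'E'
from rig import bot
s=bot.read_state();print(s['time_s'],s['position'],s['tcp_rot'].round(4),s['force'])
E
```

```text
3.3 [0.5698644  0.12480104 0.08490487] [[ 9.373e-01 -3.485e-01 -6.000e-04]
 [-3.485e-01 -9.373e-01 -0.000e+00]
 [-5.000e-04  2.000e-04 -1.000e+00]] [ 0.35419667 -0.08042682 -0.10823143]
```

Call:
servo_tool([
  {"offset":[0,0,0.002],"dr":[0,0,0]},
  {"offset":[0,0,0.004],"dr":[0,0,0]},
  {"offset":[0,0,0.0055],"dr":[0,0,0]},
  {"offset":[0,0,0.0055],"dr":[0,0,0]},
  {"offset":[0,0,0.0055],"dr":[0,0,0]},
  {"offset":[0,0,0.0055],"dr":[0,0,0]},
])

```text
time_s: 3.8
position: [0.5704, 0.1248, 0.0801]
tcp_rot: [[0.937, -0.349, 0.001], [-0.349, -0.937, 0.0], [0.001, -0.0, -1.0]]
force: [1.1, 0.1, 2.8]
opening: 0.004
grasp_force: 1.3
```

```bash
cat > plan.py <<'E'
import numpy as np,json
from rig import bot
def plan(a0,a1,n,ref,yaw1,dz=0.):
    s=bot.read_state();T=s['tcp_rot'];print(s['time_s'],s['position'],s['force'])
    yaw=np.degrees(np.arctan2(T[1,0],T[0,0]));rows=[]
    for k in range(1,n+1):
        u=k/n;ph=np.radians(a0+(a1-a0)*u+17.8)
        p=np.array([.642,.042])-.11*np.array([np.cos(ph),np.sin(ph)])-np.array(ref)
        d=T[:2,:2].T@p
        rows.append({"offset":[round(d[0],4),round(d[1],4),round(dz*u,4)],"dr":[0,0,round(-(yaw1-yaw)*u,1)]})
    print(json.dumps(rows))
E
python3 -c "
from plan import *
plan(-67,-13,14,bot.read_state()['position'][:2],5,.0005)"
```

```text
3.8 [0.57043146 0.12478457 0.08013767] [1.11327382 0.08350542 2.75833915]
[{"offset": [-0.0038, 0.0063, 0.0], "dr": [0, 0, -1.8]}, {"offset": [-0.0067, 0.0131, 0.0001], "dr": [0, 0, -3.6]}, {"offset": [-0.0091, 0.0201, 0.0001], "dr": [0, 0, -5.4]}, {"offset": [-0.0111, 0.0272, 0.0001], "dr": [0, 0, -7.3]}, {"offset": [-0.0125, 0.0345, 0.0002], "dr": [0, 0, -9.1]}, {"offset": [-0.0135, 0.0418, 0.0002], "dr": [0, 0, -10.9]}, {"offset": [-0.014, 0.0492, 0.0003], "dr": [0, 0, -12.7]}, {"offset": [-0.014, 0.0566, 0.0003], "dr": [0, 0, -14.5]}, {"offset": [-0.0135, 0.064, 0.0003], "dr": [0, 0, -16.3]}, {"offset": [-0.0125, 0.0713, 0.0004], "dr": [0, 0, -18.1]}, {"offset": [-0.011, 0.0786, 0.0004], "dr": [0, 0, -20.0]}, {"offset": [-0.009, 0.0857, 0.0004], "dr": [0, 0, -21.8]}, {"offset": [-0.0065, 0.0927, 0.0005], "dr": [0, 0, -23.6]}, {"offset": [-0.0036, 0.0995, 0.0005], "dr": [0, 0, -25.4]}]
```

Call:
servo_tool([
  {"offset":[-0.004,0.006,0.0002],"dr":[0,0,-2]},
  {"offset":[-0.007,0.013,0.0005],"dr":[0,0,-4]},
  {"offset":[-0.009,0.02,0.0005],"dr":[0,0,-6]},
  {"offset":[-0.011,0.027,0.0005],"dr":[0,0,-7]},
  {"offset":[-0.0125,0.034,0.0005],"dr":[0,0,-9]},
  {"offset":[-0.0135,0.042,0.0005],"dr":[0,0,-11]},
  {"offset":[-0.014,0.049,0.0005],"dr":[0,0,-13]},
  {"offset":[-0.014,0.0565,0.0005],"dr":[0,0,-15]},
  {"offset":[-0.0135,0.064,0.0005],"dr":[0,0,-16]},
  {"offset":[-0.0125,0.071,0.0005],"dr":[0,0,-18]},
  {"offset":[-0.011,0.0785,0.0005],"dr":[0,0,-20]},
  {"offset":[-0.009,0.0855,0.0005],"dr":[0,0,-22]},
  {"offset":[-0.0065,0.0925,0.0005],"dr":[0,0,-24]},
  {"offset":[-0.0035,0.0995,0.0005],"dr":[0,0,-25]},
  {"offset":[-0.0035,0.0995,0.0005],"dr":[0,0,-25]},
])

```text
time_s: 5.05
position: [0.5321, 0.0317, 0.0795]
tcp_rot: [[0.997, 0.08, 0.0], [0.08, -0.997, -0.0], [-0.0, 0.0, -1.0]]
force: [-1.0, -2.0, 2.8]
opening: 0.005
grasp_force: 1.6
```

```bash
python3 -c "
from plan import *
from rig import viewer
import cv2
plan(-13,40.3,14,bot.read_state()['position'][:2],30,.0)
c=viewer.capture('wrist');cv2.imwrite('pics/w3.png',cv2.resize(c['color'][:,:,::-1],(800,600)))"
```

```text
5.05 [0.53207455 0.03167246 0.07947438] [-0.97057935 -2.01579436  2.82900354]
[{"offset": [0.0007, 0.0062, 0.0], "dr": [0, 0, -1.8]}, {"offset": [0.0014, 0.0135, 0.0], "dr": [0, 0, -3.6]}, {"offset": [0.0027, 0.0207, 0.0], "dr": [0, 0, -5.5]}, {"offset": [0.0044, 0.0278, 0.0], "dr": [0, 0, -7.3]}, {"offset": [0.0066, 0.0348, 0.0], "dr": [0, 0, -9.1]}, {"offset": [0.0092, 0.0416, 0.0], "dr": [0, 0, -10.9]}, {"offset": [0.0123, 0.0482, 0.0], "dr": [0, 0, -12.7]}, {"offset": [0.0158, 0.0546, 0.0], "dr": [0, 0, -14.5]}, {"offset": [0.0197, 0.0608, 0.0], "dr": [0, 0, -16.4]}, {"offset": [0.0241, 0.0666, 0.0], "dr": [0, 0, -18.2]}, {"offset": [0.0288, 0.0722, 0.0], "dr": [0, 0, -20.0]}, {"offset": [0.0339, 0.0775, 0.0], "dr": [0, 0, -21.8]}, {"offset": [0.0393, 0.0824, 0.0], "dr": [0, 0, -23.6]}, {"offset": [0.045, 0.0869, 0.0], "dr": [0, 0, -25.4]}]
```

View pics/w3.png

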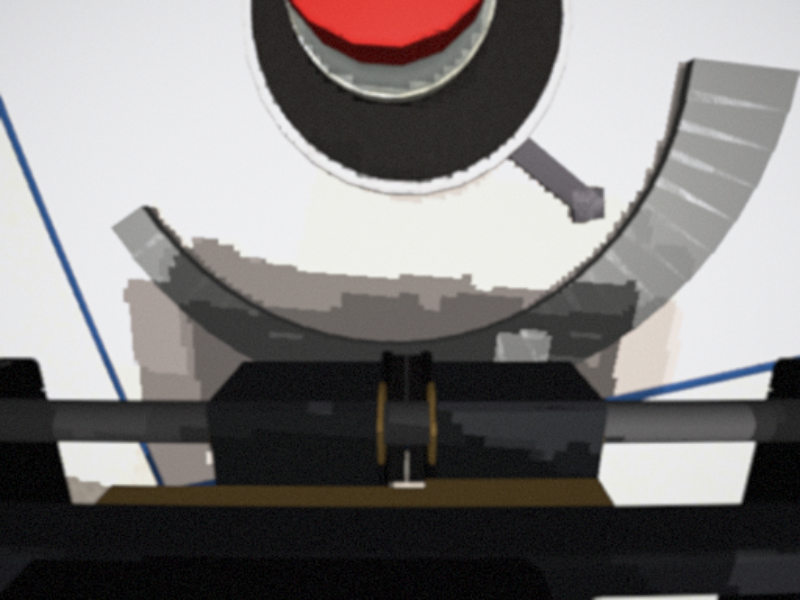

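The close view is clear. The pointer axis runs from (520,150) to its tip at (597,214), the narrow end is between (113,226) and (150,207), and the wide end is between (692,60) and (800,70). I use these to refine the mark.

```bash
python3 - <<'E'
from rig import viewer
from h import *
c=viewer.capture('wrist')
f=lambda p:(np.array(p,float)+.5)*.64-.5
y=np.radians(17.8);R=np.array([[np.cos(y),-np.sin(y)],[np.sin(y),np.cos(y)]])
be=cast(c,f([(113,226),(150,207),(692,60),(800,70)]),.0605)[:,:2]
p=cast(c,f([(520,150),(597,214)]),.056)[:,:2]
t=np.array([.642,.042])
for Q in(be,p):
    l=(Q-t)@R;print(Q.round(4).tolist(),'r',np.hypot(*l.T).round(4),'a',np.degrees(np.arctan2(-l[:,1],-l[:,0])).round(1))
w=p[1]-p[0];print('dir a',np.degrees(np.arctan2(-w[1],-w[0]))-17.8,'mark by line',p[1]+w/np.linalg.norm(w)*.023)
E
```

```text
[[0.5807, 0.1393], [0.5882, 0.1259], [0.6483, -0.0488], [0.6491, -0.0853]] r [0.115  0.0997 0.091  0.1275] a [-75.6 -75.1  76.2  75.4]
[[0.6165, 0.0014], [0.5975, -0.0287]] r [0.0479 0.0836] a [40. 40.]
dir a 39.94474572965591 mark by line [ 0.58518315 -0.04815754]
```

Call:
servo_tool([
  {"offset":[0.0005,0.006,0],"dr":[0,0,-2]},
  {"offset":[0.0015,0.0135,0],"dr":[0,0,-4]},
  {"offset":[0.0025,0.0205,0],"dr":[0,0,-6]},
  {"offset":[0.0045,0.028,0],"dr":[0,0,-7]},
  {"offset":[0.0065,0.035,0],"dr":[0,0,-9]},
  {"offset":[0.009,0.0415,0],"dr":[0,0,-11]},
  {"offset":[0.0125,0.048,0],"dr":[0,0,-13]},
  {"offset":[0.016,0.0545,0],"dr":[0,0,-15]},
  {"offset":[0.0195,0.061,0],"dr":[0,0,-16]},
  {"offset":[0.024,0.0665,0],"dr":[0,0,-18]},
  {"offset":[0.029,0.072,0],"dr":[0,0,-20]},
  {"offset":[0.034,0.0775,0],"dr":[0,0,-22]},
  {"offset":[0.039,0.0825,0],"dr":[0,0,-24]},
  {"offset":[0.0445,0.0865,0],"dr":[0,0,-25]},
  {"offset":[0.0445,0.0865,0],"dr":[0,0,-25]},
  {"offset":[0.0445,0.0865,0],"dr":[0,0,-25]},
  {"offset":[0.0445,0.0865,0],"dr":[0,0,-25]},
])

```text
time_s: 6.57
position: [0.5843, -0.0502, 0.0796]
tcp_rot: [[0.87, 0.494, 0.002], [0.494, -0.87, -0.001], [0.002, 0.002, -1.0]]
force: [1.2, -0.7, 3.4]
opening: 0.005
grasp_force: 1.6
```

```bash
python3 -c "
from rig import viewer,bot
import cv2
s=bot.read_state();print(s['time_s'],s['position'],s['force'])
c=viewer.capture('wrist');cv2.imwrite('pics/w4.png',cv2.resize(c['color'][:,:,::-1],(800,600)))"
```

```text
6.5667 [ 0.58430154 -0.0501849   0.07957607] [ 1.22095529 -0.73739254  3.36263788]
```

View pics/w4.png

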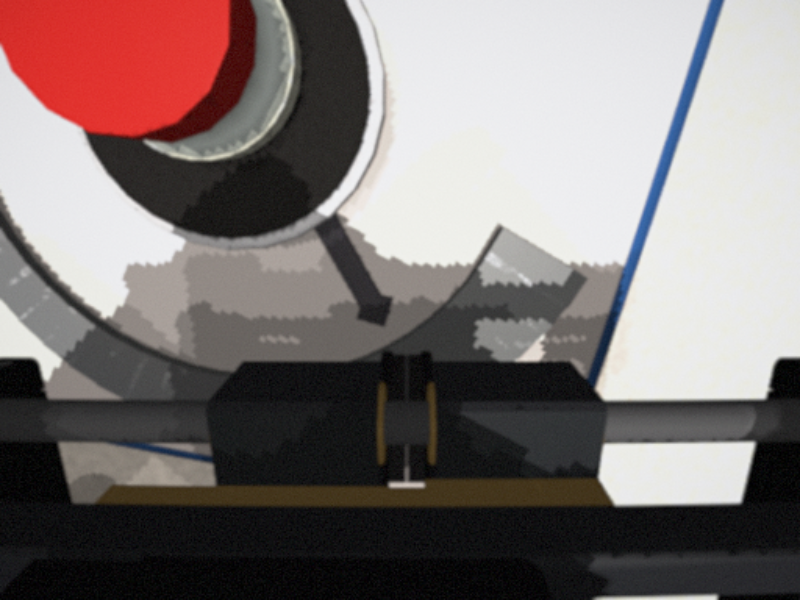

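The pointer runs from (325,220) to its tip at (375,325). Extended, it meets the fingertips near (405,376), so they are on the mark and pressing with 3.4 N.

```bash
python3 -c "
from rig import ticket
print(ticket.hand_in())"
```

```text
the job is handed in; nothing more can be done
None
```

I swiped the bar from its narrow end to the place the pointer shows and handed the job in at about 6.6 s. The fingertips finished within about 3 mm of the mark, still pressing at about 3.4 N; the hand-in returned no verdict.

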